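Uncover the crate and sort left- and right-hand brackets

ROBOT

A 7-joint arm with a two-finger parallel gripper is mounted at the origin on the work surface. World frame = base frame: x ahead of the robot, y to its left, z up, the work surface at z = 0. Lengths are in m, angles in rad, forces in N, time in s.
With the tool pointing down it reaches from about 0.425 to 0.825 m from the base axis. Payload 3.6 kg.
Tool frame: the origin (TCP) lies where the fingers leave the gripper's body, on its centre line; the fingertips stand 73 mm ahead of it and the grasp point (between the pads) lies 54 mm ahead of it; z points along the fingers, y is the line along which they close (so a half turn about z gives the same grasp; the last joint's range is limited). The gripper opens to 85 mm and grips with 20 to 120 N. Pads are 22 mm wide; open, the fingers measure 114 mm over their backs; the gripper's body (76 mm by 85 mm) begins 54 mm behind the grasp point. The pads swing forward as they close: fully open they stand 13 mm farther back than shut.
Start: joints at [-1.361, 0.615, -0.013, 1.423, 0.008, 1.103, -0.04], TCP at [0.152, 0.632, 0.304] pointing down, gripper open.
Joint ranges: [-3.12, 3.12], [-0.3, 2.06], [-1.34, 1.32], [0.26, 2.42], [-1.36, 4.5], [0.01, 1.98], [-2.84, 2.84]. Speed limits (rad/s): [2.79, 2.79, 3.14, 3.14, 3.14, 3.14, 3.14].

INTERFACE

Orientations are given as a unit quaternion [x, y, z, w].
In Python, from station import arm, snapshot, camera_info, ticket gives the robot as it stands. Calls block until the motion is done:
- arm.movep(position, orientation): joint-space move of the TCP to a pose.
- arm.line_to(position, velocity=0.15, ori=None): straight line of the TCP; ori=None keeps the orientation; velocity is the mean speed in m/s.
- arm.move_j(angles): joint-space move.
- arm.move_gripper(opening, effort=None): opening from 0.0 (shut) to 1.0 (fully open); effort is the grip in N (None keeps the last); returns when the fingers have stopped.
- arm.pause(seconds).
- arm.ik(position, orientation): joint angles nearest the present ones, or None.
- snapshot(name): name is "side" or "top" or "wrist"; returns the picture (400x640x3 uint8, blue, green, red); there is no depth.
- camera_info(name): a dict with "fx", "fy", "cx", "cy" (pixels), "dist_coeffs" ([k1, k2, p1, p2, k3] as OpenCV has them; the pictures are not rectified), "R" (3x3) and "t" (3): a world point X has camera coordinates R X + t; the wrist camera has in their place "T_tool_cam" (4x4, takes a point from camera to tool coordinates, whose origin is the TCP and whose axes are the flange's). Camera axes: x right, y down, z forward; pixel columns grow to the right and rows downward; lengths in m; the calibration is good to about 2 mm. A picture is of the moment at which its call begins: read the wrist's pose just before it. camera_info takes no time and is no camera call.
A pose or a line that the arm cannot do raises arm.MotionError and nothing moves.
- ticket.finish_job(): hands the job in; it is judged then, once.
Readings, each from a call of its own:
- arm.read_time(): time.
- arm.read_joint_positions(): joint angles.
- arm.read_dq(): joint speeds.
- arm.read_effort(): joint torques, N m.
- arm.read_tool_pos(): TCP position.
- arm.read_eef_rot(): TCP orientation.
- arm.read_ft_force(): force on the tool from outside, world axes, zero at the start.
- arm.read_wrist_torque(): the same for the moment, N m.
- arm.read_opening(): opening from 0.0 (shut) to 1.0 (fully open).
- arm.read_finger_force(): force on a finger pad.
Only numpy, scipy, OpenCV 4.12 (cv2) and the standard library are available. Lean on these libraries where they do the work, as an engineer would, in place of code of your own. Each camera call takes 0.05 s, during which the arm holds its last target. There are 200 camera calls.

TASK

Lift the cover board level and straight up until it is clear of the crate's two pins, and park it lying flat and centred across the two battens. Then sort all the terracotta brackets from the mat into the crate, each into the bay marked by the white sample of its own hand, laying them down flat with the rib up and none on top of another. Leave the pot and the sponge where they are.

Things in the scene. Friction and masses are not known exactly. Their poses are not given: they have to be found in the camera images.
- crate: fixed wooden crate 188 (x) x 230 (y) mm, rim 50 mm high, with two open bays side by side, each 176 (x) x 92 (y) mm inside, centred at x = 0, y = -49 and +49 mm; bay floors 6 mm above the bench, divider 6 mm thick, up to the rim. On its ends, at x = 0, y = -105 and +105 mm, stand steel pins, 10 mm diameter, z 50 to 80 mm. Origin: centre of underside, on the bench; z up
- cover: loose plywood board 194 (x) x 240 (y) x 10 mm, about 320 g, lying at first on the crate's rim with the pins through its 12.5 mm holes at x = 0, y = -105 and +105 mm. Dark grip block in its middle, 22 mm wide (x), 70 mm long (y), from z = 10 to 46 mm. Origin: centre of underside; axes as the crate's at first; z up
- battens: two fixed dark wooden battens, each 190 mm long (x), 22 mm wide, 20 mm high, at y = -85 and +85 mm: parking place for the cover, which lies across both with its y along this y (either way round). Origin: midway between them, on the bench; z up. On the robot's left or right
- mat: fixed grey canvas mat 235 (x) x 270 (y) x 2 mm on which the brackets lie at first, on the other side from the battens. Origin: centre of its underside, on the bench
- sample_left: fixed blue tile 70 x 70 x 14 mm just beyond (+x of) the crate, carrying a white left-hand sample bracket (top at z = 50 mm). The bay next to it is the left-hand bay, its middle at x = -133 mm, y = 0 of this tile; axes parallel to the crate's. Origin: centre of underside, on the bench. The two tiles change places from start to start
- sample_right: the same blue tile with a white right-hand sample bracket. The bay next to it is the right-hand bay, its middle at x = -133 mm, y = 0 of this tile; axes parallel to the crate's. Origin: centre of underside, on the bench
- pot: bystander: loose terracotta pot, 90 mm across, 64 mm high. Origin: centre of its underside
- sponge: bystander: loose yellow-brown sponge block 70 x 100 x 45 mm. Origin: centre of its underside
- left_1: left-hand terracotta bracket, 55 g, may be absent. Flat cream L foot 10 mm thick: long arm 50 (x) x 16 (y) mm, short arm 16 mm wide at its +x end, reaching 32 mm out to +y; seen from above, going along the long arm to it, it turns left. Red-brown rib to grip, on the long arm: 50 (x) x 12 (y), z 10 to 36 mm. Origin: underside, centre of long arm; z up. Starts rib up on the mat
- left_2: left-hand terracotta bracket, 55 g, may be absent. Flat cream L foot 10 mm thick: long arm 50 (x) x 16 (y) mm, short arm 16 mm wide at its +x end, reaching 32 mm out to +y; seen from above, going along the long arm to it, it turns left. Red-brown rib to grip, on the long arm: 50 (x) x 12 (y), z 10 to 36 mm. Origin: underside, centre of long arm; z up. Starts rib up on the mat
- left_3: left-hand terracotta bracket, 55 g, may be absent. Flat cream L foot 10 mm thick: long arm 50 (x) x 16 (y) mm, short arm 16 mm wide at its +x end, reaching 32 mm out to +y; seen from above, going along the long arm to it, it turns left. Red-brown rib to grip, on the long arm: 50 (x) x 12 (y), z 10 to 36 mm. Origin: underside, centre of long arm; z up. Starts rib up on the mat
- right_1: right-hand terracotta bracket, 55 g, may be absent. Flat cream L foot 10 mm thick: long arm 50 (x) x 16 (y) mm, short arm 16 mm wide at its +x end, reaching 32 mm out to -y; seen from above, going along the long arm to it, it turns right. Red-brown rib to grip, on the long arm: 50 (x) x 12 (y), z 10 to 36 mm. Origin: underside, centre of long arm; z up. Starts rib up on the mat
- right_2: right-hand terracotta bracket, 55 g, may be absent. Flat cream L foot 10 mm thick: long arm 50 (x) x 16 (y) mm, short arm 16 mm wide at its +x end, reaching 32 mm out to -y; seen from above, going along the long arm to it, it turns right. Red-brown rib to grip, on the long arm: 50 (x) x 12 (y), z 10 to 36 mm. Origin: underside, centre of long arm; z up. Starts rib up on the mat
- right_3: right-hand terracotta bracket, 55 g, may be absent. Flat cream L foot 10 mm thick: long arm 50 (x) x 16 (y) mm, short arm 16 mm wide at its +x end, reaching 32 mm out to -y; seen from above, going along the long arm to it, it turns right. Red-brown rib to grip, on the long arm: 50 (x) x 12 (y), z 10 to 36 mm. Origin: underside, centre of long arm; z up. Starts rib up on the mat
There are look-alikes about, which are no part of the job. What is shaped like the sample_right but pink or purple is not meant.

How it is judged:
On the way, in this order (a step that is already met when the one before it is completed fails the run):
1. the cover has been lifted level and straight up, clear above the crate's pins (horizontal distance between cover and crate below 0.025 m and z of cover in the frame of crate above 0.081 m and angle between cover's own z axis and vertical below 0.15 rad), for 0.05 s.
2. the cover lies flat and centred across both battens, let go (horizontal distance between cover and battens below 0.035 m and angle between cover's own z axis and vertical below 0.06 rad and height (world z) of cover between 0.016 and 0.026 m and linear speed of cover below 0.03 m/s and contact force between the fingers and cover below 0.1 N), for 0.2 s.
At the end, for the whole second after the job is handed in: every bracket at rest in the bay of its own hand, origin under 14 mm above the bench, upright within 0.3 rad; cover at rest on both battens, centred within 35 mm, level within 0.06 rad; pot and sponge moved under 30 mm (x of left_1 in the frame of sample_left between -0.221 and -0.045 m and y of left_1 in the frame of sample_left between -0.046 and 0.046 m and height (world z) of each of left_1, left_2, left_3, right_1, right_2, right_3 below 0.014 m and angle between each of left_1, left_2, left_3, right_1, right_2, right_3's own z axis and vertical below 0.3 rad and linear speed of each of left_1, left_2, left_3, right_1, right_2, right_3, cover below 0.03 m/s and x of left_2 in the frame of sample_left between -0.221 and -0.045 m and y of left_2 in the frame of sample_left between -0.046 and 0.046 m and x of left_3 in the frame of sample_left between -0.221 and -0.045 m and y of left_3 in the frame of sample_left between -0.046 and 0.046 m and x of right_1 in the frame of sample_right between -0.221 and -0.045 m and y of right_1 in the frame of sample_right between -0.046 and 0.046 m and x of right_2 in the frame of sample_right between -0.221 and -0.045 m and y of right_2 in the frame of sample_right between -0.046 and 0.046 m and x of right_3 in the frame of sample_right between -0.221 and -0.045 m and y of right_3 in the frame of sample_right between -0.046 and 0.046 m and horizontal distance between cover and battens below 0.035 m and angle between cover's own z axis and vertical below 0.06 rad and height (world z) of cover between 0.016 and 0.026 m and distance of each of pot, sponge from where it was at the start of the episode below 0.03 m); the robot touches nothing.
It fails at once if the cover is cocked by more than 0.2 rad while on its pins (horizontal distance between cover and crate below 0.025 m and z of cover in the frame of crate below 0.078 m and angle between cover's own z axis and vertical above 0.2 rad).
It fails at once if pot or sponge is pushed more than 30 mm (distance of any of pot, sponge from where it was at the start of the episode above 0.03 m).
Of left_1, left_2, left_3, right_1, right_2, right_3 only 5 to 6 are there at a start; the rules pass over those that are not, and their reading is None.
At some moment in a run one of left_1, left_2, left_3, right_1, right_2, right_3 may be knocked a few centimetres aside while the robot is not near it.
It also fails if it takes over 200 s, if anything falls off the work surface, if the arm or the gripper's body presses on something with over 40 N, if the wrist force passes 120 N, or if a joint passes its speed limit or range.

## Working session

There is one attempt and no reset: what is moved stays moved. The work goes in short steps, each a Python script; the robot and the scene stay as the last script left them, time stands still between calls to the robot, and variables do not carry over. Pictures are saved under pics/ and viewed, at most 14 in all, crops included, and the job is handed in when it is done.

```bash
ls; mkdir -p pics
python3 - <<'E'
from station import arm, snapshot, camera_info
import cv2
for n in("top","side"):
    cv2.imwrite(f"pics/{n}0.png",snapshot(n)); c=camera_info(n); print(n,c)
print(camera_info("wrist")); print(arm.read_eef_rot(),arm.read_time())
E
```

```text
pics
top {'fx': 417.14750326318585, 'fy': 417.14750326318585, 'cx': 318.84082633309157, 'cy': 199.14777463784816, 'dist_coeffs': array([-0.0759997,  0.       ,  0.       ,  0.       ,  0.       ]), 'R': array([[-0.01288052, -0.99947   ,  0.02989659],
       [-0.99826084,  0.01113329, -0.05789073],
       [ 0.0575272 , -0.03059026, -0.99787517]]), 't': array([-0.01477988,  0.5953428 ,  1.07689761])}
side {'fx': 501.5609965866214, 'fy': 501.5609965866214, 'cx': 319.5289264004052, 'cy': 199.3353988345262, 'dist_coeffs': array([-0.00325397,  0.        ,  0.        ,  0.        ,  0.        ]), 'R': array([[ 0.97248323, -0.23253493,  0.0142781 ],
       [-0.14773458, -0.66290794, -0.73398062],
       [ 0.1801412 ,  0.71167448, -0.67902031]]), 't': array([-0.5812689 ,  0.14377836,  1.42793016])}
{'fx': 351.3212043081379, 'fy': 351.3212043081379, 'cx': 321.0080187221256, 'cy': 198.02538594412988, 'dist_coeffs': array([-0.05577392,  0.        ,  0.        ,  0.        ,  0.        ]), 'T_tool_cam': array([[-1.18438285e-04, -9.57614010e-01, -2.88054500e-01,
         7.29344505e-02],
       [ 9.99999949e-01, -1.98589472e-04,  2.49028505e-04,
         4.07496641e-04],
       [-2.95677776e-04, -2.88054455e-01,  9.57613984e-01,
        -7.03759292e-02],
       [ 0.00000000e+00,  0.00000000e+00,  0.00000000e+00,
         1.00000000e+00]])}
[ 1.17613628e-01  9.93058764e-01 -1.14394212e-03 -1.30399479e-04] 0.1
```

View pics/top0.png

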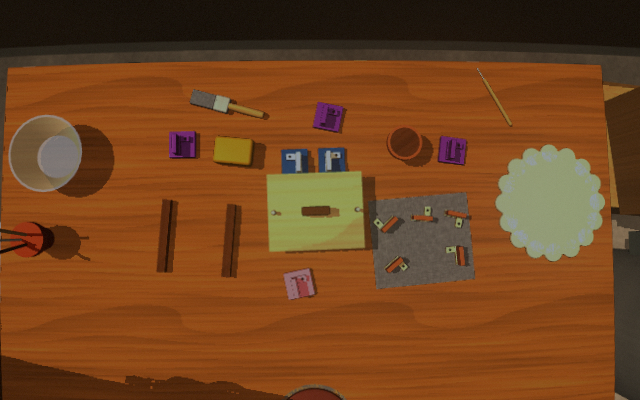

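View pics/side0.png

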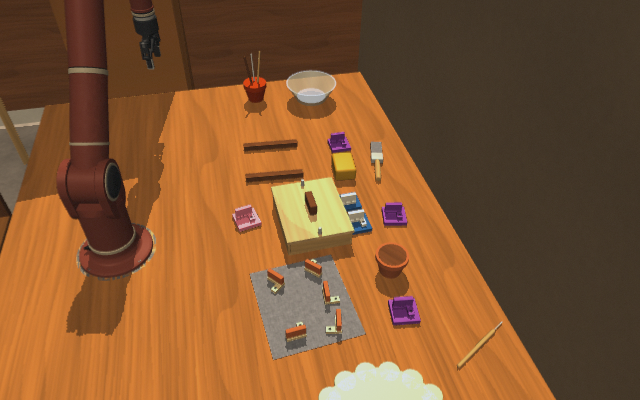

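The top view shows the cover at (316,211), battens at (166,236) and (231,240), and the mat at (423,240) with five brackets. The blue tiles are at (295,161) and (332,160), the pot at (405,143) and the sponge at (234,151). The pink and purple tiles are look-alikes. Next I'll enlarge crops of both views.

```bash
cat > h.py <<'E'
import numpy as np, cv2
from scipy.spatial.transform import Rotation as Ro
from station import arm, snapshot, camera_info
DOWN=lambda yaw: (Ro.from_euler('z',yaw)*Ro.from_quat([1,0,0,0])).as_quat()  # tool x at yaw, tool y at yaw-90
def ray(cam,px,pose=None):
    c=camera_info(cam); K=np.array([[c['fx'],0,c['cx']],[0,c['fy'],c['cy']],[0,0,1]])
    p=cv2.undistortPoints(np.array(px,float).reshape(-1,1,2),K,c['dist_coeffs']).reshape(-1,2)
    d=np.c_[p,np.ones(len(p))]
    if cam=='wrist':
        P=np.array(pose[0]);R=Ro.from_quat(pose[1]).as_matrix();T=c['T_tool_cam']
        return P+R@T[:3,3], d@(R@T[:3,:3]).T
    return -c['R'].T@c['t'], d@c['R']
def atz(cam,px,z,pose=None):
    o,d=ray(cam,px,pose); return o+d*((z-o[2])/d[:,2])[:,None]
def tri(rays):  # list of (o,d) -> point, rms miss
    A=np.zeros((3,3));b=np.zeros(3);Ms=[]
    for o,d in rays:
        d=d.ravel()/np.linalg.norm(d);M=np.eye(3)-np.outer(d,d);A+=M;b+=M@o;Ms.append((M,o))
    x=np.linalg.solve(A,b); return x,max(np.linalg.norm(M@(x-o)) for M,o in Ms)
def crop(im,x0,y0,x1,y1,s,f):
    cv2.imwrite(f,cv2.resize(im[y0:y1,x0:x1],None,fx=s,fy=s,interpolation=cv2.INTER_CUBIC))
E
python3 - <<'E'
from h import *
crop(cv2.imread('pics/top0.png'),260,140,480,295,3.6,'pics/topc.png')
crop(cv2.imread('pics/side0.png'),240,130,400,360,2.6,'pics/sidec.png')
E
```

```text
(no output)
```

View pics/topc.png

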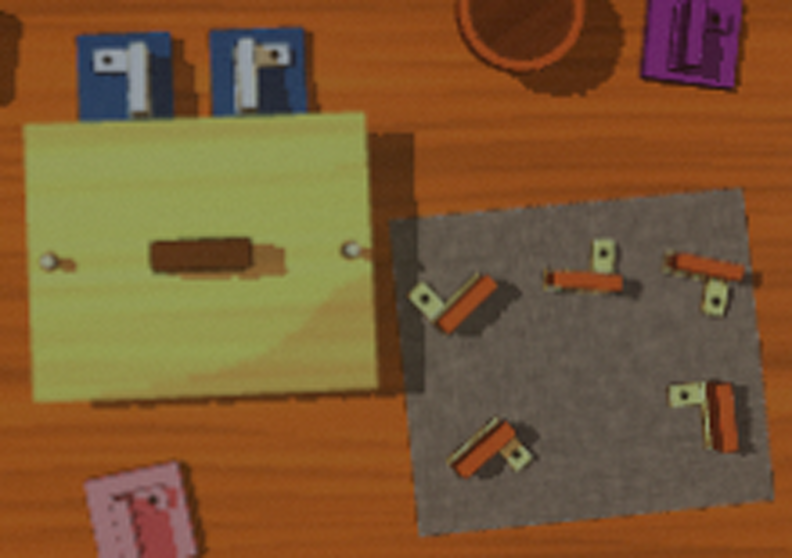

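View pics/sidec.png

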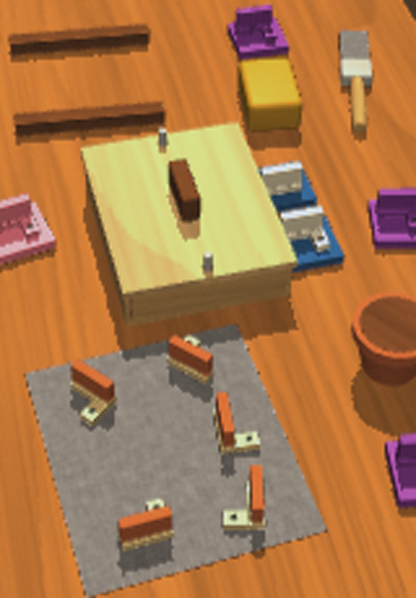

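Hands, read from topc.png. The tile at (295,161) turns left, so the +y bay is left-hand. The tile at (332,160) turns right, so the -y bay is right-hand. They are the only blue ones.

| Bracket | Rib in crop px | Hand |
|---|---|---|
| A | (467,303) | right |
| B | (583,281) | left |
| C | (705,265) | right |
| D | (483,448) | right |
| E | (722,417) | left |

Next I'll triangulate from top and side, and take close wrist views.

Run:
```python
from h import *
T=lambda p:(np.array(p)+.5)/3.6-.5+[260,140]
S=lambda p:(np.array(p)+.5)/2.6-.5+[240,130]
pt={'pinL':((48,260),(162,130)),'pinR':((350,249),(208,256)),'blockc':((200,255),(183,178)),
'A':((467,303),(189,355)),'B':((583,281),(224,407)),'C':((705,265),(257,480)),'D':((483,448),(92,380)),'E':((722,417),(145,523))}
for k,(a,b) in pt.items():
    x,e=tri([ray('top',T(a)),ray('side',S(b))]); print(k,x.round(4),round(e,4))
print('pins@.08',atz('top',[T((48,261)),T((350,249))],.08).round(4))
print('tiles',atz('top',[T((125,75)),T((257,70))],.014).round(3))
print('battens@.02',atz('top',[(166,236),(231,240)],.02).round(3))
print('mat corners',atz('top',[T(q) for q in((392,220),(742,188),(775,498),(420,535))],.002).round(3))
print('pot,sponge',atz('top',[(405,143),(234,151)],.05).round(3))
import sys
ims=[]
for i,(x,y) in enumerate([(0.47,-0.27),(0.45,0.02),(0.45,0.3)]):
    try:
        arm.movep([x,y,0.42],DOWN(0))
    except arm.MotionError as e: print(e); continue
    pose=(arm.read_tool_pos(),arm.read_eef_rot()); im=snapshot('wrist')
    np.save(f'pics/w{i}.npy',np.r_[pose[0],pose[1]]); cv2.imwrite(f'pics/w{i}.png',im); print(pose,arm.read_time())
```

```text
pinL [0.5624 0.0932 0.0807] 0.001
pinR [ 0.5681 -0.1148  0.0757] 0.0015
blockc [ 0.5643 -0.0105  0.0964] 0.0012
A [ 0.5282 -0.2049  0.0278] 0.0002
B [ 0.5439 -0.2874  0.0404] 0.0012
C [ 0.5538 -0.3777  0.0408] 0.0009
D [ 0.4238 -0.2147  0.0274] 0.0007
E [ 0.4429 -0.3918  0.0284] 0.001
pins@.08 [[ 0.5607  0.0934  0.08  ]
 [ 0.5665 -0.114   0.08  ]]
tiles [[ 0.698  0.041  0.014]
 [ 0.701 -0.056  0.014]]
battens@.02 [[0.503 0.378 0.02 ]
 [0.491 0.208 0.02 ]]
mat corners [[ 0.59  -0.155  0.002]
 [ 0.611 -0.422  0.002]
 [ 0.378 -0.441  0.002]
 [ 0.358 -0.172  0.002]]
pot,sponge [[ 0.737 -0.246  0.05 ]
 [ 0.719  0.195  0.05 ]]
(array([ 0.47062306, -0.26920596,  0.41972492]), array([ 9.99999533e-01,  9.22164142e-04, -1.24457746e-04, -2.59572606e-04])) 3.5083
(array([0.45015375, 0.01874381, 0.42034124]), array([ 9.99999347e-01, -9.73584268e-04,  4.73462720e-04,  3.64979714e-04])) 4.675
(array([0.4508795 , 0.29738447, 0.42045331]), array([ 9.99997386e-01, -2.18395538e-03,  4.81495295e-04,  4.75164989e-04])) 5.8083
```

View pics/w2.png

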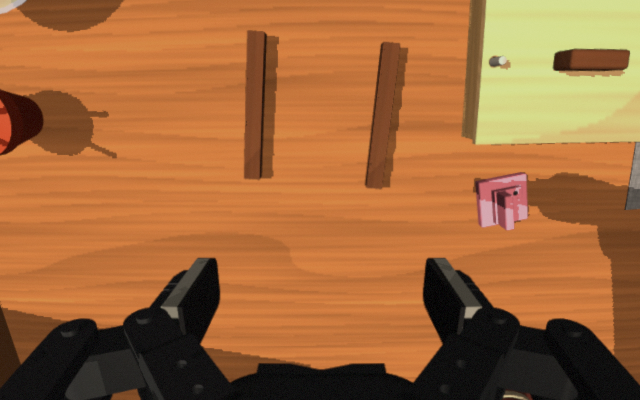

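View pics/w1.png

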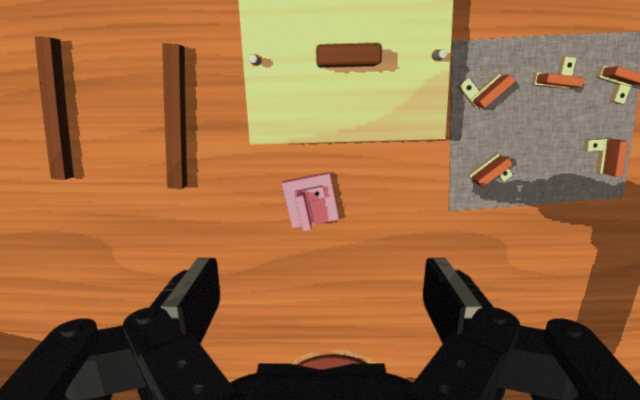

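View pics/w0.png

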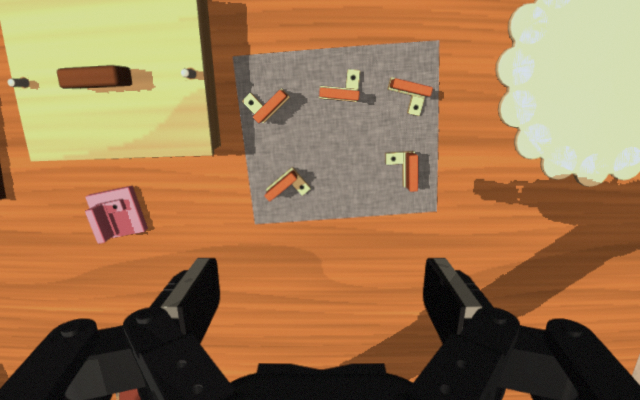

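The wrist views agree: A, C and D are right-hand, B and E left-hand. In w2 the batten tops end at (256,31)/(252,178) and (390,43)/(375,187). Next I'll triangulate the battens and block.

```bash
cat >> h.py <<'E'
def wp(i):
    a=np.load(f'pics/w{i}.npy'); return a[:3],a[3:]
E
python3 - <<'E'
from h import *
T=lambda p:(np.array(p)+.5)/3.6-.5+[260,140]
for n,a,b in [('L far',(256,31),(47,38)),('L near',(252,178),(59,179)),('R far',(390,43),(172,44)),('R near',(376,187),(176,188))]:
    x,e=tri([ray('wrist',a,wp(2)),ray('wrist',b,wp(1))]); print(n,x.round(4),round(e,4), atz('wrist',[a],.02,wp(2))[0].round(4),atz('wrist',[b],.02,wp(1))[0].round(4))
print('blk top',atz('top',[T(q) for q in((150,242),(250,238),(250,270),(152,272))],.096).round(4))
print('blk w1',atz('wrist',[(316,45),(380,43),(381,52),(317,54)],.096,wp(1)).round(4))
print('cover near corners w1',atz('wrist',[(249,143),(451,138)],.06,wp(1)).round(4))
print('cover corners top',atz('top',[T(q) for q in((24,125),(366,114),(377,387),(34,402))],.06).round(4))
for k,p,q in [('A',(271,107),(495,91)),('B',(339,94),(559,80)),('D',(281,186),(491,169)),('E',(413,172),(613,157))]:
    x,e=tri([ray('wrist',p,wp(0)),ray('wrist',q,wp(1))]); print(k,x.round(4),round(e,4))
# colour seg for block in w1 and ribs in w0
im=cv2.imread('pics/w0.png'); hsv=cv2.cvtColor(im,cv2.COLOR_BGR2HSV)
m=(((hsv[...,0]<9)|(hsv[...,0]>175))&(hsv[...,1]>170)&(hsv[...,2]>110)).astype(np.uint8)
m[:, :235]=0; m[:,445:]=0; m[230:]=0
n,_,st,ce=cv2.connectedComponentsWithStats(m)
for s,c in zip(st,ce):
    if s[4]>60: print(s,c.round(1))
E
```

```text
L far [0.6012 0.3792 0.0098] 0.0008 [0.6003 0.3774 0.02  ] [0.5988 0.3714 0.02  ]
L near [0.412  0.3932 0.0181] 0.0004 [0.4129 0.3928 0.02  ] [0.412  0.3918 0.02  ]
R far [0.5867 0.2092 0.0129] 0.0002 [0.5856 0.2105 0.02  ] [0.586  0.2064 0.02  ]
R near [0.3989 0.2215 0.0212] 0.0006 [0.3992 0.2213 0.02  ] [0.398  0.2221 0.02  ]
blk top [[ 0.5723  0.0233  0.096 ]
 [ 0.5742 -0.0443  0.096 ]
 [ 0.5526 -0.044   0.096 ]
 [ 0.552   0.0222  0.096 ]]
blk w1 [[ 0.573   0.0239  0.096 ]
 [ 0.5751 -0.0432  0.096 ]
 [ 0.5662 -0.0445  0.096 ]
 [ 0.5641  0.0229  0.096 ]]
cover near corners w1 [[ 0.4656  0.1072  0.06  ]
 [ 0.4715 -0.1409  0.06  ]]
cover corners top [[ 0.6568  0.1112  0.06  ]
 [ 0.6623 -0.1295  0.06  ]
 [ 0.4704 -0.1337  0.06  ]
 [ 0.4635  0.1055  0.06  ]]
A [ 0.5276 -0.2045  0.0284] 0.0006
B [ 0.5434 -0.2914  0.0232] 0.0003
D [ 0.4237 -0.2138  0.0257] 0.0018
E [ 0.441  -0.3953  0.0176] 0.001
[     0      0    640    400 255957] [319.5 199.5]
```

Run:
```python
from h import *
c=np.array([0.5635,-0.0105]); q=DOWN(.028+np.pi/2); b=np.array([0.498,0.298]); qb=DOWN(-.075+np.pi/2)
try: arm.movep([*c,.25],q)
except arm.MotionError as e:
    print(e); q=DOWN(.028-np.pi/2); qb=DOWN(-.075-np.pi/2); arm.movep([*c,.25],q)
print(arm.read_joint_positions()); f0=arm.read_ft_force()
arm.line_to([*c,.138],.1); print(arm.read_tool_pos(),arm.read_ft_force()-f0)
arm.move_gripper(0,60); print(arm.read_opening(),arm.read_finger_force(),arm.read_ft_force()-f0)
arm.line_to([*c,.165],.04); print(arm.read_ft_force()-f0,arm.read_wrist_torque(),arm.read_opening())
arm.line_to([*c,.21],.06); arm.pause(.3); print(arm.read_ft_force()-f0,arm.read_opening(),arm.read_tool_pos(),arm.read_time())
cv2.imwrite('pics/side1.png',snapshot('side'))
```

```text
[-0.33642077  0.58134325  0.49866503  1.757952   -0.34549069  0.88965679
  0.34179319]
[ 0.56395622 -0.01060363  0.13864335] [ 0.19114862 -1.27187159  0.69920469]
0.24740419836892052 59.816070199012756 [ 1.15929924 -0.38154938  2.05773876]
[ 0.06038373 -1.66151952 -4.21407319] [ 0.03568841 -0.00279176 -0.00656786] 0.24529300630886433
[-0.34333445 -1.02789107 -3.65426981] 0.2453287488107739 [ 0.56338953 -0.01053298  0.20968755] 11.4917
```

View pics/side1.png

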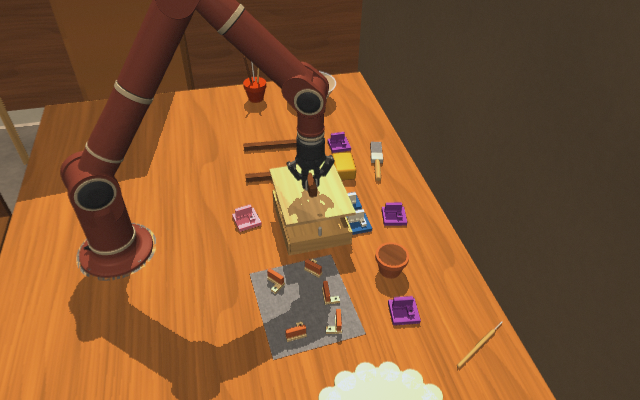

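The cover is held level, with its hole at (320,231) clear above the pin. Next I'll carry it to the battens.

Run:
```python
from h import *
b=np.array([0.498,0.298]); qb=DOWN(-.075+np.pi/2)
f0=arm.read_ft_force()
arm.line_to([*b,.21],.12,ori=qb); arm.line_to([*b,.125],.08); 
z=.125
while z>.104:
    z-=.002; arm.line_to([*b,z],.03); d=(arm.read_ft_force()-f0)[2]
    if d>2.5: break
print(z,arm.read_tool_pos(),d)
arm.move_gripper(1.0); print(arm.read_opening(),arm.read_finger_force())
arm.pause(.3); arm.line_to([*b,.25],.12)
arm.pause(.3)
# close looks over the mat
for i,(x,y) in enumerate([(0.42,-0.24),(0.42,-0.32)],3):
    arm.movep([x,y,0.33],DOWN(0)); arm.pause(.2)
    pose=(arm.read_tool_pos(),arm.read_eef_rot()); im=snapshot('wrist')
    np.save(f'pics/w{i}.npy',np.r_[pose[0],pose[1]]); cv2.imwrite(f'pics/w{i}.png',im)
cv2.imwrite('pics/top1.png',snapshot('top')); print(arm.read_time())
a=cv2.imread('pics/w3.png')[:240,:]; bb=cv2.imread('pics/w4.png')[:240,:]
cv2.imwrite('pics/m34.png',np.vstack([a,bb]))
```

```text
0.10699999999999998 [0.49817455 0.29803231 0.10829779] 9.812496626164672
0.9973538381245358 0.0
23.3083
```

View pics/m34.png

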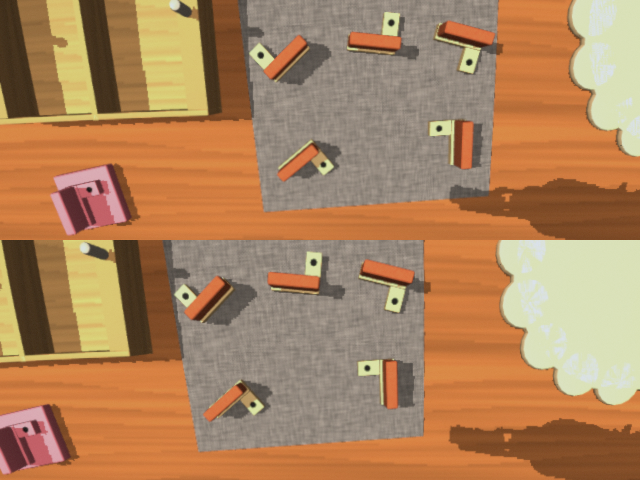

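View pics/top1.png

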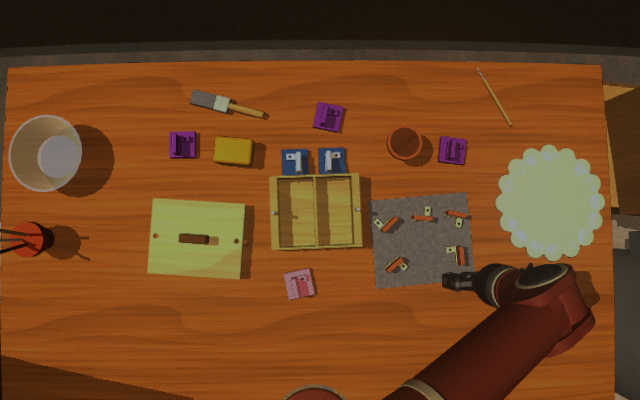

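The cover lies centred on the battens at (196,238), the crate is open, and the brackets haven't moved. Next I'll segment the rib tops and triangulate them from two wrist positions.

```bash
cat >> h.py <<'E'
def ribs(im):  # bright orange rib tops on the grey mat: list of (centre, long-axis ends) px
    hsv=cv2.cvtColor(cv2.GaussianBlur(im,(3,3),0),cv2.COLOR_BGR2HSV)
    mat=((hsv[...,1]<70)&(hsv[...,2]>60)&(hsv[...,2]<190)).astype(np.uint8); mat[245:]=0
    n,l,st,_=cv2.connectedComponentsWithStats(cv2.morphologyEx(mat,cv2.MORPH_OPEN,np.ones((5,5))))
    k=1+np.argmax(st[1:,4]); hull=cv2.convexHull(np.argwhere(l==k)[:,::-1].astype(np.int32))
    inside=cv2.fillConvexPoly(np.zeros(mat.shape,np.uint8),hull,1)
    m=((hsv[...,0]<14)&(hsv[...,1]>150)&(hsv[...,2]>140)).astype(np.uint8)*inside
    out=[]
    for c in cv2.findContours(m,cv2.RETR_EXTERNAL,cv2.CHAIN_APPROX_NONE)[0]:
        if 150<cv2.contourArea(c)<2500:
            r=cv2.minAreaRect(c); b=cv2.boxPoints(r)
            if min(r[1])<8 or max(r[1])>100: continue
            if np.linalg.norm(b[0]-b[1])<np.linalg.norm(b[1]-b[2]): b=np.roll(b,-1,0)
            out.append((np.array(r[0]),(b[0]+b[3])/2,(b[1]+b[2])/2,r[1]))
    return out
def locate(im,pose,z=.038):
    o=[]
    for c,e1,e2,s in ribs(im):
        p=atz('wrist',[c,e1,e2],z,pose); d=p[2]-p[1]
        o.append((p[0][:2],np.arctan2(d[1],d[0]),np.hypot(*d[:2]),c,s))
    return o
E
python3 - <<'E'
from h import *
for i in(3,4):
    for p,a,L,c,s in sorted(locate(cv2.imread(f'pics/w{i}.png'),wp(i)),key=lambda t:-t[0][1]): print(i,p.round(4),round(np.degrees(a)%180,1),round(L,4),c.round(1),np.round(s,1))
A=[ribs(cv2.imread(f'pics/w{i}.png')) for i in(3,4)]
k=lambda r:r[0][0]
for a,b in zip(sorted(A[0],key=k),sorted(A[1],key=k)):
    x,e=tri([ray('wrist',a[0],wp(3)),ray('wrist',b[0],wp(4))]); print(x.round(4),round(e,4))
# crate: pin tops + rim from w3/w4
for nm,u,v in[('pinR',(174,5),(84,8)),('rim near R corner',(209,114),(130,114))]:
    x,e=tri([ray('wrist',u,wp(3)),ray('wrist',v,wp(4))]); print(nm,x.round(4),round(e,4))
E
```

```text
3 [ 0.5287 -0.2036] 132.7 0.0479 [284.8  56.3] [11.3 50.2]
3 [ 0.4243 -0.214 ] 129.8 0.0483 [297.2 162.4] [11.7 45.5]
3 [ 0.5436 -0.2899] 85.0 0.0497 [374.5  40.2] [51.6 11.9]
3 [ 0.5522 -0.3807] 77.6 0.0491 [468.7  32.3] [49.5 12.1]
3 [ 0.4433 -0.39  ] 4.6 0.0483 [466.3 145. ] [11.2 46.2]
4 [ 0.5287 -0.2041] 133.3 0.0485 [204.5  57. ] [11.2 49.2]
4 [ 0.4234 -0.2147] 129.7 0.0481 [222.8 163.3] [11.1 43.5]
4 [ 0.5435 -0.2909] 85.1 0.0485 [293.1  40.1] [50.7 11.9]
4 [ 0.5521 -0.3811] 77.6 0.0499 [387.5  31. ] [51.9 11.9]
4 [ 0.4439 -0.3902] 4.8 0.0479 [391.1 144. ] [46.2 11.4]
[ 0.529  -0.2033  0.0354] 0.0
[ 0.4231 -0.2138  0.0345] 0.0004
[ 0.5442 -0.2906  0.0336] 0.0
[ 0.4945 -0.3158  0.2771] 0.03
[ 0.4967 -0.3129  0.2863] 0.0324
pinR [ 0.5667 -0.1156  0.08  ] 0.0002
rim near R corner [ 0.4753 -0.1298  0.0522] 0.0004
```

```bash
cat > pick.py <<'E'
import sys
from h import *
C=np.array([.5635,-.0105]); Y=.028
EXP={'A':(.5287,-.2038,133),'B':(.5436,-.2904,-95),'C':(.5522,-.3809,-102.4),'D':(.4238,-.2143,-50.2),'E':(.4436,-.3901,4.7)}
SLOT={'A':(.048,-.049),'C':(0,-.049),'D':(-.048,-.049),'B':(.03,.049),'E':(-.03,.049)}
def look():
    arm.movep([.42,-.28,.33],DOWN(0)); arm.pause(.15)
    pose=(arm.read_tool_pos(),arm.read_eef_rot()); im=snapshot('wrist'); return im,pose
def run(k):
    im,pose=look(); L=locate(im,pose); ex=np.array(EXP[k])
    t=min(L,key=lambda t:np.hypot(*(t[0]-ex[:2]))); h=np.radians(ex[2])
    a=t[1]; a+=np.pi*round((h-a)/np.pi)
    dist=np.hypot(*(t[0]-ex[:2])); print(k,t[0].round(4),round(np.degrees(a),1),len(L),[l[0].round(3).tolist() for l in L] if dist>.008 else '')
    if dist>.012 or abs(a-h)>.15: print('MOVED'); cv2.imwrite('pics/moved.png',im); return False
    best=None
    for flip in(0,np.pi):
        for P in(np.pi/2,-np.pi/2):
            g=a+flip; pl=Y+P+flip; q0=DOWN(g); q1=DOWN(pl)
            j0=arm.ik([*t[0],.2],q0); 
            s=np.array(SLOT[k]); R=Ro.from_euler('z',Y).as_matrix()[:2,:2]; tgt=C+R@s
            j1=arm.ik([*tgt,.2],q1)
            if j0 is None or j1 is None: continue
            cost=np.abs(np.subtract(j1,j0)).max()+np.abs(np.subtract(j0,arm.read_joint_positions())).max()
            if best is None or cost<best[0]: best=(cost,q0,q1,tgt,P)
    _,q0,q1,tgt,P=best
    arm.move_gripper(.65); arm.movep([*t[0],.17],q0); f0=arm.read_ft_force()
    arm.line_to([*t[0],.088],.12); arm.move_gripper(0,40)
    print('grip',round(arm.read_opening(),3),round(arm.read_finger_force(),1),arm.read_tool_pos().round(4))
    arm.line_to([*t[0],.19],.15); o=arm.read_opening()
    arm.movep([*tgt,.19],q1); arm.line_to([*tgt,.12],.15); f0=arm.read_ft_force()
    z=.1
    arm.line_to([*tgt,z],.06)
    while z>.090:
        z-=.0015; arm.line_to([*tgt,z],.03); d=(arm.read_ft_force()-f0)[2]
        if d>3: break
    print('place z',round(z,4),round(d,2),'P',round(P,2),'open',round(o,3),arm.read_tool_pos().round(4))
    arm.move_gripper(o+.16); arm.line_to([*tgt,.19],.15); print('t',arm.read_time()); return True
if __name__=='__main__':
    for k in sys.argv[1]:
        if not run(k): break
    im,pose=look(); cv2.imwrite(f'pics/after{sys.argv[1]}.png',im); cv2.imwrite(f'pics/aftertop{sys.argv[1]}.png',snapshot('top'))
E
python3 pick.py E
```

```text
E [ 0.4439 -0.3898] 4.6 5 
grip 0.13 40.0 [ 0.4441 -0.3902  0.0887]
place z 0.091 11.94 P 1.57 open 0.129 [0.5324 0.0375 0.0926]
t 32.4333
```

```bash
python3 pick.py B
python3 - <<'E'
from h import *
crop(cv2.imread('pics/aftertopB.png'),260,140,480,295,3.6,'pics/tc2.png')
E
```

```text
B [ 0.5434 -0.291 ] -95.0 4 
grip 0.131 40.0 [ 0.5439 -0.2912  0.0887]
place z 0.091 9.64 P -1.57 open 0.126 [0.5924 0.0392 0.0927]
t 43.0917
```

View pics/tc2.png

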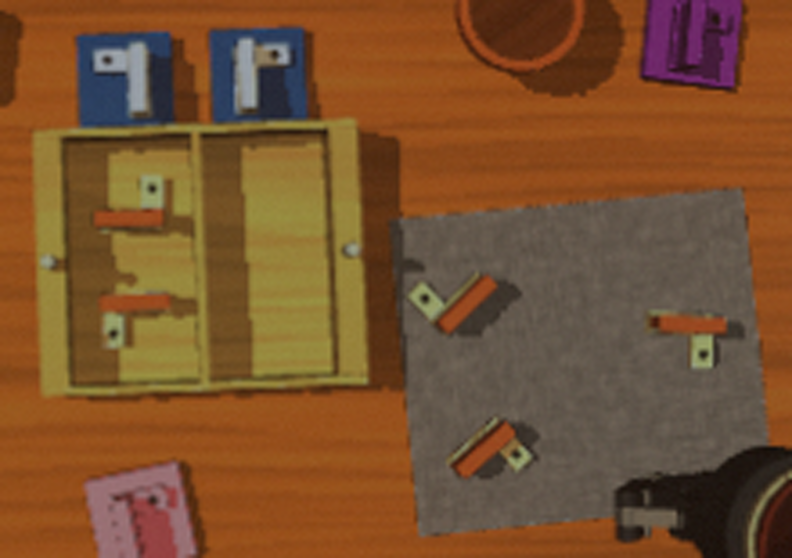

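B and E lie flat in the left bay. C has been knocked to crop (688,323), its hand and heading unchanged, so I'll relocate it from the fresh wrist picture and go on.

```bash
python3 - <<'E'
from h import *
im=cv2.imread('pics/afterB.png'); pose=(np.array([.42,-.28,.33]),DOWN(0))
L=locate(im,pose)
for p,a,*_ in L: print(p.round(3),round(np.degrees(a)%180,1))
p,a=min(L,key=lambda t:t[0][1])[:2]; 
s=open('pick.py').read().replace("(.5522,-.3809,-102.4)",f"({p[0]:.4f},{p[1]:.4f},{np.degrees(a)%180-180:.1f})"); open('pick.py','w').write(s)
E
grep EXP= pick.py; python3 pick.py CAD
python3 - <<'E'
from h import *
import os
if os.path.exists('pics/aftertopCAD.png'): crop(cv2.imread('pics/aftertopCAD.png'),140,90,480,295,2.35,'pics/tc3.png')
E
```

```text
[ 0.423 -0.216] 128.9
[ 0.51  -0.368] 86.9
[ 0.528 -0.205] 132.9
EXP={'A':(.5287,-.2038,133),'B':(.5436,-.2904,-95),'C':(0.5097,-0.3682,-93.1),'D':(.4238,-.2143,-50.2),'E':(.4436,-.3901,4.7)}
C [ 0.5106 -0.3663] -93.1 3 
grip 0.134 39.9 [ 0.5108 -0.3666  0.0887]
place z 0.091 8.46 P -1.57 open 0.134 [ 0.565  -0.0597  0.0926]
t 53.8417
A [ 0.5286 -0.2038] 133.1 2 
grip 0.131 40.2 [ 0.5289 -0.204   0.0886]
place z 0.091 8.46 P 1.57 open 0.131 [ 0.613  -0.0583  0.0926]
t 63.4583
D [ 0.4238 -0.2145] -51.0 1 
grip 0.133 39.9 [ 0.4241 -0.2147  0.0884]
place z 0.091 9.79 P -1.57 open 0.134 [ 0.5169 -0.061   0.0925]
t 73.025
```

View pics/tc3.png

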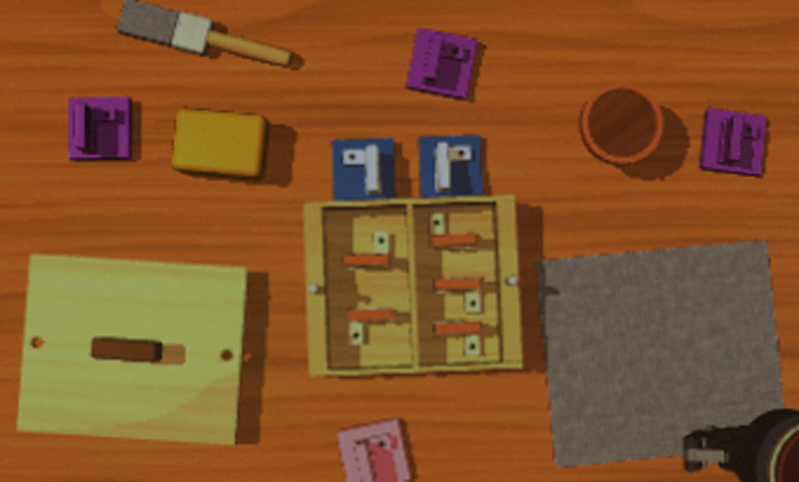

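All five brackets lie flat in their bays (two left, three right). The cover is parked, the pot and sponge are in place, and the arm is clear.

```bash
python3 -c "
from station import ticket
print(ticket.finish_job())"
```

```text
the job is handed in; nothing more can be done
None
```

The job is handed in at about 73 s on the robot's clock: the cover is parked on the battens, and the two left-hand and three right-hand brackets lie flat in their own bays, with pot and sponge untouched; the hand-in returned no verdict, so this rests on my last picture.

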